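# Line up the lamp foot's cover with a drift and fit its bolt

### The arm

A 6-joint arm with a two-finger parallel gripper is mounted at the origin on the work surface. World frame = base frame: x ahead of the robot, y to its left, z up, the work surface at z = 0. Lengths are in m, angles in rad, forces in N, time in s.
With the tool pointing down it reaches from about 0.25 to 0.775 m from the base axis. Payload 4 kg.
Tool frame: the origin (TCP) lies between the finger pads; the fingertips stand 14 mm ahead of it and the grasp point (between the pads) lies 5 mm behind it (robot.nose_length is the distance from the TCP to the fingertips, in m); z points along the fingers, y is the direction in which the jaws open and shut (so a half turn about z gives the same grasp; the last joint's range is limited). The gripper opens to 94 mm and grips with 3 to 60 N. Pads are 16 mm wide; open, the fingers measure 119 mm over their backs; the gripper's body (75 mm by 177 mm) begins 78 mm behind the grasp point.
Start: joints at [1.228, 0.087, 1.371, -0, 1.684, -0.103], TCP at [0.131, 0.534, 0.22] pointing down, gripper open.
Joint ranges: [-3.1, 3.1], [-0.76, 2.03], [0.27, 2.55], [-1.08, 4.22], [0.17, 2.65], [-2.57, 2.57]. Speed limits (rad/s): [2.79, 2.79, 3.14, 3.14, 3.14, 3.14].

### API

Orientations are given as [roll, pitch, yaw] about the fixed x, y, z axes, in that order (R = Rz(yaw) Ry(pitch) Rx(roll)).
In Python, from bench import robot, eyes, finder gives the robot as it stands.
- The arm moves only by the tool play_rows, never from a script. Its argument "rows" is a list of rows, each an object with "linear": the shift along the tool's x, y, z in cm, a list of three; "spin": the turn about the tool's z in degrees. A call has 1 to 12 rows; each row shifts and turns the commanded pose from where the row before left it, along the tool's axes as they then stand; what a row does not reach is not made up. A row lasts 1/12 s, in which the tool goes at most 41.7 mm and 7.16 degrees, less where a joint would pass 70% of its speed; a pose out of reach is approached as far as the arm can. A call with a gripper value outside its range is refused whole. "claw" is the finger opening in cm, from 0 to 9.4, set as the call begins (left out, the last holds). The fingers move at their own pace and stop on an object; the grip force is fixed at half the most. Time passes only in rows, so rows that do not move let the fingers close. It gives the time, the measured TCP pose, the force and the opening at its end, in the units of the state.
- robot.get_obs(): the state, without advancing time (a new reading comes with each control period).
- eyes.snapshot(name): name is "scene" or "top"; returns a dict with "frame" (384x512x3 uint8, red, green, blue), "fx", "fy", "cx", "cy" (pixels), "rvec" (rotation vector, rad) and "tvec" (3), from world to camera coordinates, as OpenCV has them. Camera axes: x right, y down, z forward; pixel columns grow to the right and rows downward; lengths in m; the calibration is good to about 2 mm. A picture is of the moment at which its call begins. There is no depth.
- robot.close_job(): hands the job in, once; it reports no verdict.
Trained networks look in a picture, given as the dict that the camera call returned (one of the last four; its "shot" number tells which), for a name from the list of things; names that differ only in an ending like _2 or _b are one class to them, and where a whole thing is asked for, a point or a joint stands for the part that bears it (a point fixed in the world has none). Each returns a list of dicts, best first, with "conf" (0 to 1); they miss things now and then, are a little off and sometimes report something else, mostly with a low value. They report only what shows in the picture. A call takes as long as a camera call.
- finder.silhouettes(picture, name): "pixels" (384x512 bool, what is visible of it) and "box" ([centre column, centre row, width, height] in pixels, round what is visible of it).
The state is a dict: "time": time; "joint_positions": joint angles; "qvel": joint speeds; "joint_torque": joint torques, N m; "tool_pos": TCP position; "ee_rot": TCP orientation; "wrist_force": force on the tool from outside, world axes, zero at the start; "wrist_torque": the same for the moment, N m; "width": finger opening in m.
Only numpy, scipy, OpenCV 4.12 (cv2) and the standard library are available. Lean on these libraries where they do the work, as an engineer would, in place of code of your own. Each camera call takes 0.05 s, during which the arm holds its last target. There are 200 camera calls.

### The job

The steel cover plate on the oak lamp foot is out of line with the holes under it, you cannot tell which way, so the bolt will not go in. Push the tapered drift down through the wider hole until its collar sits on the plate, which pulls the holes into line, then push the bolt down through the narrower hole until its collar sits on the plate, and leave both in there. Feel your way and do not press hard (15 N of push is plenty, as the wedge multiplies it), and leave the other things on the stall alone.

Things in the scene. Friction and masses are not known exactly. Their poses are not given: they have to be found in the camera images.
- foot: Lamp foot: oak box fixed to the table, 90 (x) by 190 (y) mm, with a sliding 6 mm steel cover plate on top (upper face 62 mm above the origin). Origin: centre of underside, z up. Lips 12 mm high guide the plate's long sides. Inside, right under the plate and hidden by it, sits a fixed oak core 46 mm deep with two through holes as wide as the plate's, on the same centre line, 110 mm apart as well.
- plate_drift_hole (a point): Centre, in its upper face, of the PLATE's wide hole (15 mm). The core's hole under it is out of line by 6 to 7.5 mm along the foot's y; whether towards +y or -y is not known and not in any reading: feel for it (or look down the hole). The plate takes about 5 N to slide along y and stays where it is left; it cannot move along x. Its travel is 11 mm each way.
- plate_bolt_hole (a point): Centre, in its upper face, of the PLATE's narrow hole (11.6 mm), 110 mm from the wide one along the foot's -y. The core's narrow hole is out of line by just as much until the drift is home. Midway between the holes a brass stub 26 mm wide stands 24 mm above the plate.
- drift: The drift, a round steel pin 90 mm long, standing point down in its stand. Origin: its tip; z towards the handle. Tip 5 mm wide, tapering to 14 mm at 34 mm up, straight to 48 mm, collar 26 mm wide from 48 to 54 mm, round handle 18 mm wide from 54 to 90 mm (grip it there). Home in the foot: collar on the plate, origin 14 mm above the foot's origin. About 160 g.
- bolt: The push-in bolt (no thread) 66 mm long, standing point down in its stand. Origin: its tip; z towards the handle. Tip 7 mm wide, bevelled to 10 mm at 4 mm up, straight shank to 32 mm, collar 24 mm wide from 32 to 36 mm, round grip 16 mm wide from 36 to 66 mm (grip it there). Home in the foot: collar on the plate, origin 30 mm above the foot's origin. About 80 g.
- drift_stand: Wooden block 56 x 56 x 54 mm, fixed; origin: centre of its underside. The drift stands in its through hole, collar on the top face (drift tip 6 mm above the table).
- bolt_stand: Wooden block 56 x 56 x 40 mm, fixed; origin: centre of its underside. The bolt stands in its through hole, collar on the top face (bolt tip 8 mm above the table).
- jar: Bystander, to be left alone: green glass jar with black lid, 68 mm across, 75 mm high. Origin: centre of its underside.
- candlestick: Bystander, to be left alone: brass candlestick, foot 76 mm across, 125 mm high. Origin: centre of its underside.
- mug: Bystander, to be left alone: white mug, 76 mm across, 90 mm high. Origin: centre of its underside.
- book: Bystander, to be left alone: red book lying flat, 136 x 196 x 32 mm. Origin: centre of its underside.
- screwdriver: Bystander, to be left alone: screwdriver lying on the table, 180 mm long. Origin: centre of its underside as built.
- washer: Bystander, to be left alone: flat steel ring 32 mm across, 5 mm high, lying on the table. Origin: centre of its underside.
- napkin_ring: Bystander, to be left alone: brass ring 48 mm across, 30 mm high. Origin: centre of its underside.

How it is judged:
By the outcome, as a careful person would: the job done as asked, in the order asked, and still so for the second after the job is handed in, with the robot touching nothing.
It also fails if it takes over 64 s, if anything falls off the work surface, if the arm or the gripper's body presses on something with over 40 N, if the wrist force passes 120 N, or if a joint passes its speed limit or range.

## Working session

There is one attempt and no reset: what is moved stays moved. The work goes in short steps, Python scripts to look and compute and a tool call to move; the robot and the scene stay as the last step left them, time stands still between calls to the robot, and variables do not carry over. Pictures are saved under pics/ and viewed, about 8 in all and at most 12, crops included, and the job is handed in when it is done.

Besides the shell and the picture viewer there is one more tool, called after "Call:" in YAML: its name, and indented under it one key for each argument. play_rows: Moves the arm, as the interface text tells. Its arguments: {"type":"object","properties":{"rows":{"type":"array"},"claw":{"type":"number"}},"required":["rows"]}

```bash
ls; mkdir -p pics; cat > h.py <<'E'
import numpy as np, cv2
from bench import robot, eyes, finder
def ray(p,u,v):
    R=cv2.Rodrigues(np.array(p["rvec"],float))[0]; t=np.array(p["tvec"],float).ravel()
    d=R.T@np.array([(u-p["cx"])/p["fx"],(v-p["cy"])/p["fy"],1.]); return -R.T@t,d
def atz(p,u,v,z):
    c,d=ray(p,u,v); return c+d*(z-c[2])/d[2]
def proj(p,X):
    K=np.array([[p["fx"],0,p["cx"]],[0,p["fy"],p["cy"]],[0,0,1.]])
    return cv2.projectPoints(np.array(X,float).reshape(-1,1,3),np.array(p["rvec"],float),np.array(p["tvec"],float),K,None)[0].reshape(-1,2)
E
python3 - <<'E'
from h import *
o=robot.get_obs(); print(o)
for n in ["scene","top"]:
    p=eyes.snapshot(n); cv2.imwrite(f"pics/{n}0.png",cv2.resize(p["frame"][...,::-1],(800,600),interpolation=cv2.INTER_CUBIC))
    print(n,p["fx"],p["cx"],p["cy"],ray(p,256,192))
    for k in ["foot","plate_drift_hole","drift","bolt","drift_stand","bolt_stand","candlestick","mug","jar"]:
        for r in finder.silhouettes(p,k)[:2]: print(k,round(r["conf"],2),np.round(r["box"],1))
E
```

```text
pics
{'time': 0.0, 'joint_positions': array([ 1.22790555e+00,  8.79689595e-02,  1.37225691e+00,  9.87770324e-06,
        1.68357015e+00, -1.03142644e-01]), 'qvel': array([ 1.15994709e-03, -7.73047380e-04, -4.20476243e-05,  1.24610151e-03,
        9.12066853e-04, -7.11633852e-04]), 'joint_torque': array([ 1.25067862e-03, -3.40174878e+01, -3.02436054e+01,  7.18907034e-02,
        3.26660858e-02, -1.75419564e-04]), 'tool_pos': array([0.13045294, 0.53377835, 0.21829516]), 'ee_rot': array([-3.13940200e+00, -2.36623784e-04,  2.90184536e+00]), 'wrist_force': array([-0.38129784,  0.55975822, -0.3390415 ]), 'wrist_torque': array([ 0.00860253, -0.04259769, -0.02836141]), 'width': 0.0944142549901357}
scene 418.4132523398643 254.82199412858867 200.71665909855315 (array([ 1.41092432, -0.00356558,  0.7739211 ]), array([-0.78324182,  0.02127325, -0.62170864]))
foot 0.71 [301.6 196.4  75.4  37.7]
plate_drift_hole 0.62 [301.4 189.4  57.3  13.8]
bolt 0.6 [302.4 189.3  60.7  12.5]
bolt 0.48 [160.7 221.9   4.2  14.9]
drift_stand 0.7 [171.2 192.4  26.   26.5]
bolt_stand 0.75 [161.2 232.9  27.5  31.1]
bolt_stand 0.5 [171.1 190.7  19.2  29.4]
candlestick 0.7 [172.2 191.8  21.3  25. ]
candlestick 0.56 [199.8 255.6  31.5  54.4]
mug 0.83 [378.6 260.9  33.5  50.1]
jar 0.9 [119.4 179.9  22.9  30.1]
jar 0.74 [303.  198.6  79.3  38. ]
top 446.7181621360674 253.96719972403113 193.36591348260035 (array([0.30137323, 0.03763286, 1.35941718]), array([ 0.1896553 , -0.02391019, -0.98157487]))
foot 0.82 [210.7 210.3  64.4  36.3]
plate_drift_hole 0.47 [333.9 227.6   8.2   9. ]
plate_drift_hole 0.24 [209.1 209.1  63.8  35.6]
drift 0.28 [209.4 206.9  56.   25.7]
drift_stand 0.67 [330.9 228.1  28.4  20.7]
bolt_stand 0.65 [331.8 174.6  26.5  24.3]
candlestick 0.56 [298.2 135.7  22.8  30.7]
candlestick 0.4 [331.8 227.9  28.4  23.7]
mug 0.56 [159.8 128.3  33.5  32.4]
jar 0.8 [385.4 247.1  25.1  21.8]
```

View pics/scene0.png

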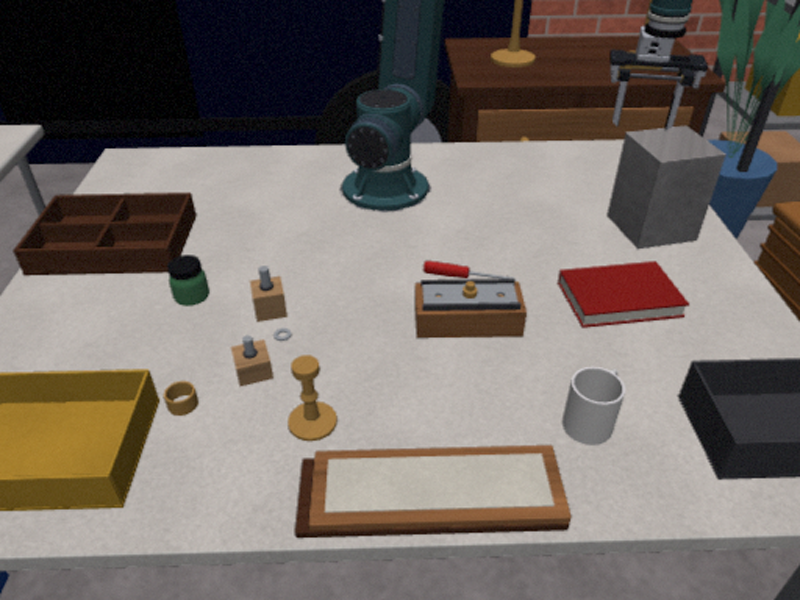

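View pics/top0.png

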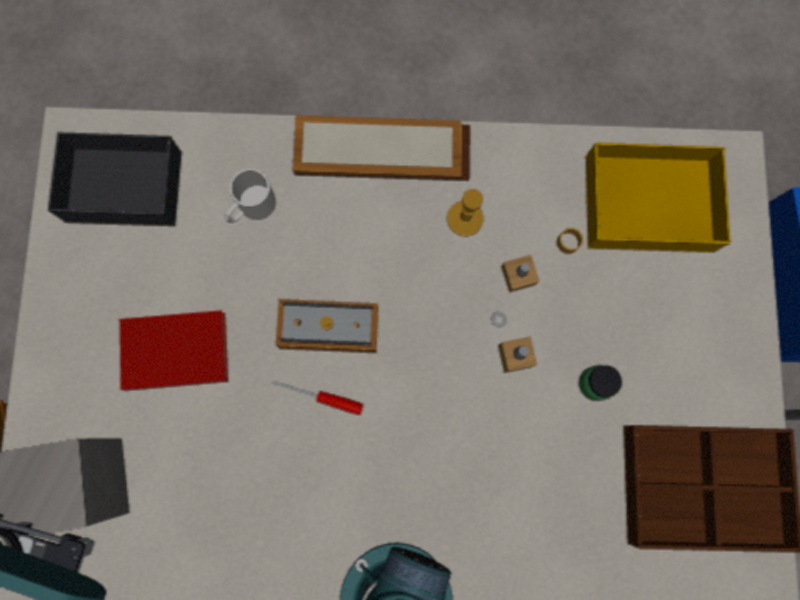

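The scene view shows the foot at (470,305), the drift stand at (268,298) and the bolt stand at (252,362). In the top view the foot is at (327,324) with holes near (298,323) and (357,325), and the two handles are near (520,352) and (522,270).

```bash
python3 - <<'E'
from h import *
T=eyes.snapshot("top");S=eyes.snapshot("scene")
def crop(p,x0,y0,w,h,W,H): return cv2.resize(p["frame"][y0:y0+h,x0:x0+w,::-1],(W,H),interpolation=cv2.INTER_CUBIC)
a=crop(T,172,184,76,46,400,242); b=crop(S,262,164,76,56,400,295)
c=crop(T,316,155,40,90,245,551); 
im=np.zeros((560,800,3),np.uint8); im[:242,:400]=a; im[250:545,:400]=b; im[:551,400:645]=c
d=crop(S,145,165,45,85,155,293); im[:293,645:800]=d
cv2.imwrite("pics/crops.png",im)
# foot rim fit at z=.068? from top silhouette
r=finder.silhouettes(T,"foot")[0]["pixels"]
c=cv2.minAreaRect(np.argwhere(r)[:,::-1].astype(np.float32)); print(c)
for n,uv in dict(holeL=(298,322),holeR=(357,325),stub=(327,324)).items(): print(n,atz(T,uv[0]*.64,uv[1]*.64,.062))
for n,uv in dict(hA=(521,351),hB=(522,269)).items(): print(n,atz(T,uv[0]*.64,uv[1]*.64,.08))
E
```

```text
((208.71072387695312, 208.78555297851562), (64.31964874267578, 33.15857696533203), 2.862405300140381)
holeL [0.50449837 0.19636103 0.062     ]
holeR [0.50191348 0.08566471 0.062     ]
stub [0.50223174 0.14194352 0.062     ]
hA [ 0.45902097 -0.2196045   0.08      ]
hB [ 0.61496244 -0.22289953  0.08      ]
```

View pics/crops.png

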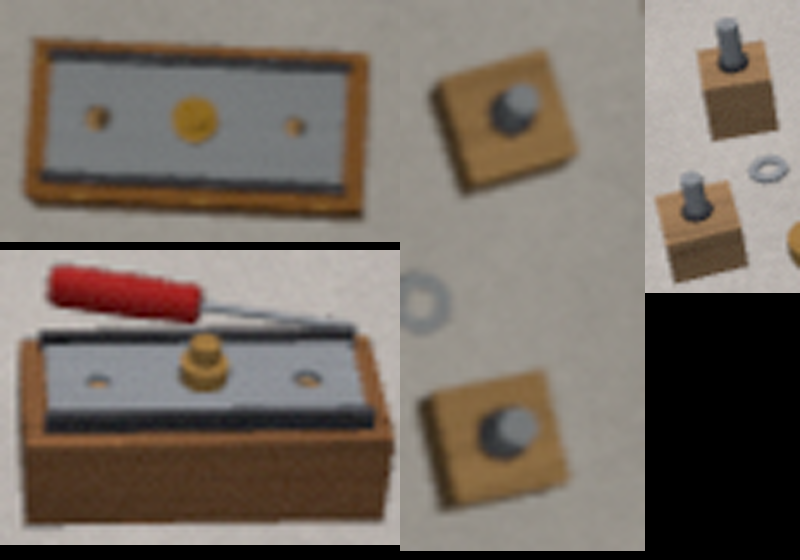

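The left hole in the top view (the +y side) is the wider one, so the drift goes there. The stand at rows 350 is taller, so it holds the drift. Next I rectify at known heights for finer positions.

```bash
cat >> h.py <<'E'
def rect(p,fr,c,z,half,n):
    # image: up=+x, left=+y ; n px across
    g=np.linspace(half,-half,n); X,Y=np.meshgrid(g,g,indexing='ij')
    q=proj(p,np.stack([c[0]+X,c[1]+Y,np.full_like(X,z)],-1)).reshape(n,n,2).astype(np.float32)
    return cv2.remap(fr,q[...,0],q[...,1],cv2.INTER_CUBIC)
E
python3 - <<'E'
from h import *
rows=[]
for n in ["top","scene"]:
    ps=[eyes.snapshot(n) for _ in range(6)]; p=ps[0]
    fr=np.mean([q["frame"] for q in ps],0).astype(np.float32); np.save(f"{n}.npy",fr)
    ims=[]
    for c,z,h in [((.504,.196),.062,.02),((.502,.0857),.062,.02),((.459,-.2196),.096,.03),((.615,-.223),.074,.03)]:
        im=np.clip(rect(p,fr,c,z,h,200),0,255).astype(np.uint8)[...,::-1].copy()
        for k in range(0,200,50): im[k]=im[k]//2;im[:,k]=im[:,k]//2
        ims.append(im)
    rows.append(np.hstack(ims))
cv2.imwrite("pics/rect.png",np.vstack(rows))
print(robot.get_obs()["time"])
E
```

```text
1.75
```

View pics/rect.png

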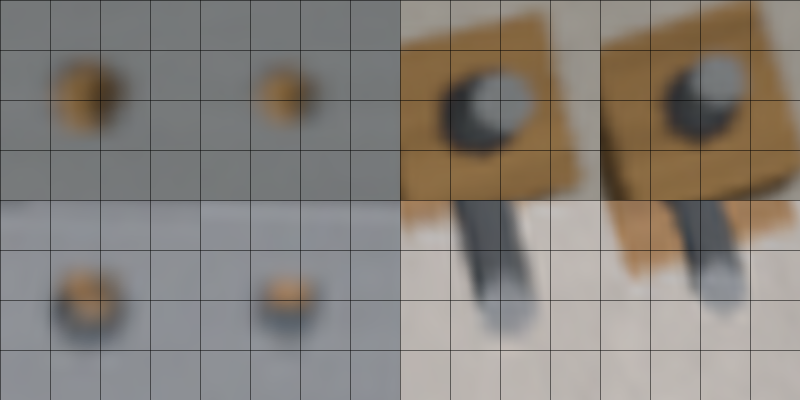

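The averaged top view shows the dark part of both holes on the right, so the core holes lie towards -y from the plate's. That puts the drift's entry at about -3.4 mm. Positions: drift hole (.5036,.198), bolt hole (.5015,.088), drift axis (.458,-.221), bolt axis (.6205,-.228). I'll lift and go to the drift with the jaws along y.

Call:
play_rows:
  rows:
    - {"linear": [0,0,-3.4],"spin": -6.25}
    - {"linear": [0,0,-3.4],"spin": -6.25}
    - {"linear": [0,0,-3.4],"spin": 0}
    - {"linear": [-1.4,-3.3,0],"spin": 0}
    - {"linear": [-1.4,-3.3,0],"spin": 0}
    - {"linear": [-1.4,-3.3,0],"spin": 0}
    - {"linear": [-1.4,-3.3,0],"spin": 0}
    - {"linear": [-1.4,-3.3,0],"spin": 0}
    - {"linear": [-1.4,-3.3,0],"spin": 0}
    - {"linear": [-1.4,-3.3,0],"spin": 0}
    - {"linear": [-1.4,-3.3,0],"spin": 0}
    - {"linear": [-1.4,-3.3,0],"spin": 0}
  claw: 5

```text
time: 2.75
tool_pos: [0.2502, 0.233, 0.3217]
ee_rot: [3.141, 0.001, 3.121]
wrist_force: [1.5, -0.0, 0.8]
width: 0.0497
```

```bash
cat > st.py <<'E'
import sys
from h import *
from scipy.spatial.transform import Rotation as Ro
o=robot.get_obs(); R=Ro.from_euler('xyz',o["ee_rot"])
print(o["time"],np.round(o["tool_pos"],4),np.round(o["ee_rot"],3),np.round(o["wrist_force"],1),round(o["width"],4),"j6",round(o["joint_positions"][5],2))
if len(sys.argv)>1: print("tool cm",np.round(100*R.inv().apply(np.array(list(map(float,sys.argv[1:4])))-o["tool_pos"]),2))
E
python3 st.py .458 -.221 .2
```

```text
2.75 [0.2502 0.233  0.3217] [3.141e+00 1.000e-03 3.121e+00] [ 1.5 -0.   0.8] 0.0497 j6 -0.97
tool cm [-21.7  -44.97  12.16]
```

Call:
play_rows:
  rows:
    - {"linear": [-1.8,-3.7,0],"spin": 0}
    - {"linear": [-1.8,-3.7,0],"spin": 0}
    - {"linear": [-1.8,-3.7,0],"spin": 0}
    - {"linear": [-1.8,-3.7,0],"spin": 0}
    - {"linear": [-1.8,-3.7,0],"spin": 0}
    - {"linear": [-1.8,-3.7,0],"spin": 0}
    - {"linear": [-1.8,-3.7,1.5],"spin": 0}
    - {"linear": [-1.8,-3.7,1.5],"spin": 0}
    - {"linear": [-1.8,-3.7,1.5],"spin": 0}
    - {"linear": [-1.8,-3.7,1.5],"spin": 0}
    - {"linear": [-1.8,-3.7,1.5],"spin": 0}
    - {"linear": [-1.8,-3.7,1.5],"spin": 0}

```text
time: 3.75
tool_pos: [0.4519, -0.2051, 0.2352]
ee_rot: [-3.142, 0.001, 3.119]
wrist_force: [1.2, -0.2, 0.6]
width: 0.0498
```

```bash
python3 st.py .458 -.221 .079
```

```text
3.75 [ 0.4519 -0.2051  0.2352] [-3.142e+00  1.000e-03  3.119e+00] [ 1.2 -0.2  0.6] 0.0498 j6 -2.09
tool cm [-0.64 -1.57 15.62]
```

Call:
play_rows:
  rows:
    - {"linear": [0,0,2.5],"spin": 0}
    - {"linear": [0,0,2.5],"spin": 0}
    - {"linear": [0,0,2.5],"spin": 0}
    - {"linear": [0,0,0],"spin": 0}
    - {"linear": [0,0,0],"spin": 0}

```text
time: 4.17
tool_pos: [0.4507, -0.2026, 0.1597]
ee_rot: [3.14, -0.003, 3.12]
wrist_force: [0.3, -0.5, 0.7]
width: 0.05
```

```bash
python3 st.py .458 -.221 .079
```

```text
4.1667 [ 0.4507 -0.2026  0.1597] [ 3.14e+00 -3.00e-03  3.12e+00] [ 0.3 -0.5  0.7] 0.05 j6 -2.09
tool cm [-0.8  -1.84  8.06]
```

Call:
play_rows:
  rows:
    - {"linear": [-0.8,-1.85,0],"spin": 0}
    - {"linear": [0,0,2],"spin": 0}
    - {"linear": [0,0,2],"spin": 0}
    - {"linear": [0,0,2],"spin": 0}
    - {"linear": [0,0,2.05],"spin": 0}
    - {"linear": [0,0,0],"spin": 0}
    - {"linear": [0,0,0],"spin": 0}

```text
time: 4.75
tool_pos: [0.4597, -0.2218, 0.0817]
ee_rot: [-3.141, 0.001, 3.12]
wrist_force: [0.2, -0.3, 0.7]
width: 0.0498
```

Call:
play_rows:
  rows:
    - {"linear": [0,0,0],"spin": 0}
    - {"linear": [0,0,0],"spin": 0}
    - {"linear": [0,0,0],"spin": 0}
    - {"linear": [0,0,0],"spin": 0}
    - {"linear": [0,0,0],"spin": 0}
    - {"linear": [0,0,0],"spin": 0}
  claw: 1.2

```text
time: 5.25
tool_pos: [0.4595, -0.2215, 0.081]
ee_rot: [3.141, 0.001, 3.12]
wrist_force: [0.2, 2.5, 1.9]
width: 0.0174
```

```bash
python3 st.py .458 -.221 .079
```

```text
5.25 [ 0.4595 -0.2215  0.081 ] [3.141e+00 1.000e-03 3.120e+00] [0.2 2.5 1.9] 0.0174 j6 -2.11
tool cm [0.15 0.05 0.2 ]
```

Call:
play_rows:
  rows:
    - {"linear": [0,0,-1],"spin": 0}
    - {"linear": [0,0,-2],"spin": 0}
    - {"linear": [0,0,-3],"spin": 0}
    - {"linear": [0,0,-3],"spin": 0}
    - {"linear": [0,0,-3],"spin": 0}
    - {"linear": [-0.4,3.5,0],"spin": 0}
    - {"linear": [-0.4,3.5,0],"spin": 0}
    - {"linear": [-0.4,3.5,0],"spin": 0}
    - {"linear": [-0.4,3.5,0],"spin": 0}
    - {"linear": [-0.4,3.5,0],"spin": 0}
    - {"linear": [-0.4,3.5,0],"spin": 0}
    - {"linear": [-0.4,3.5,0],"spin": 0}

```text
time: 6.25
tool_pos: [0.4921, 0.0241, 0.2008]
ee_rot: [-3.141, 0.0, 3.12]
wrist_force: [1.1, -0.2, -1.3]
width: 0.017
```

Call:
play_rows:
  rows:
    - {"linear": [-0.4,3.5,0],"spin": 0}
    - {"linear": [-0.4,3.5,0],"spin": 0}
    - {"linear": [-0.4,3.5,0],"spin": 0}
    - {"linear": [-0.4,3.5,0],"spin": 0}
    - {"linear": [0,0,0],"spin": 0}
    - {"linear": [0,0,0],"spin": 0}

```text
time: 6.75
tool_pos: [0.5111, 0.1635, 0.2002]
ee_rot: [-3.141, -0.001, 3.123]
wrist_force: [0.1, 0.1, -0.7]
width: 0.0175
```

```bash
python3 st.py .505 .1945 .155
```

```text
6.75 [0.5111 0.1635 0.2002] [-3.141e+00 -1.000e-03  3.123e+00] [ 0.1  0.1 -0.7] 0.0175 j6 -1.35
tool cm [0.66 3.09 4.52]
```

Call:
play_rows:
  rows:
    - {"linear": [0.33,1.55,0],"spin": 0}
    - {"linear": [0.33,1.55,0],"spin": 0}
    - {"linear": [0,0,2.2],"spin": 0}
    - {"linear": [0,0,2.2],"spin": 0}
    - {"linear": [0,0,0],"spin": 0}
    - {"linear": [0,0,0],"spin": 0}
    - {"linear": [0,0,0],"spin": 0}

```text
time: 7.33
tool_pos: [0.5061, 0.1924, 0.1575]
ee_rot: [3.142, 0.001, 3.118]
wrist_force: [0.0, -0.4, -0.9]
width: 0.0173
```

```bash
python3 st.py .505 .1945 .155; python3 - <<'E'
from h import *
o=robot.get_obs();t=o["tool_pos"];out=[]
for n in ["scene","top"]:
    ps=[eyes.snapshot(n) for _ in range(4)]; p=ps[0]
    fr=np.mean([q["frame"] for q in ps],0).astype(np.float32); np.save(n+"_d.npy",fr)
    tip=[t[0],t[1],t[2]-.075]
    print(n,proj(p,[tip,[t[0],t[1],t[2]-.027],[.5036,.1982,.062],[.5036,.1982-.0034,.062]]))
    u,v=proj(p,tip)[0]; u0,v0=int(u)-25,int(v)-30
    im=cv2.resize(np.clip(fr[v0:v0+50,u0:u0+50],0,255).astype(np.uint8)[...,::-1],(400,400),interpolation=cv2.INTER_CUBIC); print(u0,v0)
    out.append(im)
cv2.imwrite("pics/tip.png",np.hstack(out))
E
```

```text
7.3333 [0.5061 0.1924 0.1575] [3.142e+00 1.000e-03 3.118e+00] [ 0.  -0.4 -0.9] 0.0173 j6 -1.29
tool cm [0.11 0.21 0.25]
scene [[318.77878896 182.98646171]
 [320.45535591 168.56927722]
 [320.05391752 188.32375353]
 [318.82750978 188.34906835]]
293 152
top [[191.30887086 204.45572525]
 [189.35189802 201.6668067 ]
 [190.07552261 206.36526724]
 [191.23831578 206.39755303]]
166 174
```

View pics/tip.png

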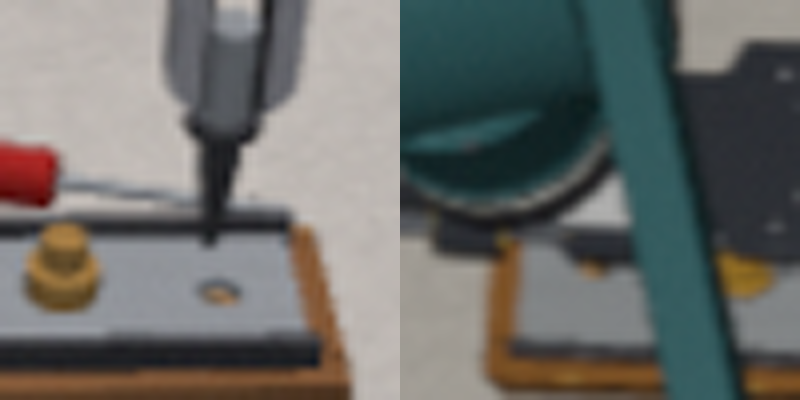

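The scene crop shows the tip at pixel (319.2,182.2) and the hole at (320.2,188.4), so the tip needs about 1.3 mm more in +y. I'll shift it and descend to just above the plate.

Call:
play_rows:
  rows:
    - {"linear": [0,0.13,0],"spin": 0}
    - {"linear": [0,0,1],"spin": 0}
    - {"linear": [0,0,0.8],"spin": 0}
    - {"linear": [0,0,0],"spin": 0}
    - {"linear": [0,0,0],"spin": 0}
    - {"linear": [0,0,0],"spin": 0}

```text
time: 8.23
tool_pos: [0.5053, 0.1946, 0.1379]
ee_rot: [-3.141, -0.001, 3.12]
wrist_force: [-0.2, 0.3, -0.6]
width: 0.0176
```

Call:
play_rows:
  rows:
    - {"linear": [0,0,0.2],"spin": 0}
    - {"linear": [0,0,0.2],"spin": 0}
    - {"linear": [0,0,0.2],"spin": 0}
    - {"linear": [0,0,0],"spin": 0}
    - {"linear": [0,0,0],"spin": 0}

```text
time: 8.65
tool_pos: [0.5055, 0.1947, 0.1322]
ee_rot: [3.142, -0.0, 3.12]
wrist_force: [0.1, 0.7, -1.8]
width: 0.0176
```

Call:
play_rows:
  rows:
    - {"linear": [0,0,0.2],"spin": 0}
    - {"linear": [0,0,0.2],"spin": 0}
    - {"linear": [0,0,0],"spin": 0}
    - {"linear": [0,0,0],"spin": 0}

```text
time: 8.98
tool_pos: [0.5054, 0.1947, 0.1282]
ee_rot: [3.142, -0.0, 3.12]
wrist_force: [0.3, 0.2, -1.6]
width: 0.0175
```

Call:
play_rows:
  rows:
    - {"linear": [0,0,0.2],"spin": 0}
    - {"linear": [0,0,0.2],"spin": 0}
    - {"linear": [0,0,0.2],"spin": 0}
    - {"linear": [0,0,0],"spin": 0}
    - {"linear": [0,0,0],"spin": 0}

```text
time: 9.4
tool_pos: [0.5055, 0.1951, 0.1222]
ee_rot: [3.141, 0.0, 3.12]
wrist_force: [0.1, 1.9, -1.2]
width: 0.0174
```

Sideways force is only +y, as expected if the plate's -y edge rides on the taper, which confirms the core lies towards -y. I'll go on down and follow it in -y.

Call:
play_rows:
  rows:
    - {"linear": [0,-0.02,0.2],"spin": 0}
    - {"linear": [0,-0.02,0.2],"spin": 0}
    - {"linear": [0,-0.02,0.2],"spin": 0}
    - {"linear": [0,0,0],"spin": 0}
    - {"linear": [0,0,0],"spin": 0}

```text
time: 9.82
tool_pos: [0.5057, 0.1951, 0.1167]
ee_rot: [3.139, 0.001, 3.12]
wrist_force: [-0.3, 5.0, 0.7]
width: 0.0177
```

Call:
play_rows:
  rows:
    - {"linear": [0,-0.03,0.2],"spin": 0}
    - {"linear": [0,-0.03,0.2],"spin": 0}
    - {"linear": [0,-0.03,0.2],"spin": 0}
    - {"linear": [0,0,0],"spin": 0}
    - {"linear": [0,0,0],"spin": 0}

```text
time: 10.23
tool_pos: [0.5057, 0.1941, 0.1108]
ee_rot: [3.14, 0.001, 3.12]
wrist_force: [-0.7, 5.2, 2.6]
width: 0.0176
```

Call:
play_rows:
  rows:
    - {"linear": [0,-0.03,0.2],"spin": 0}
    - {"linear": [0,-0.03,0.2],"spin": 0}
    - {"linear": [0,-0.03,0.2],"spin": 0}
    - {"linear": [0,0,0],"spin": 0}
    - {"linear": [0,0,0],"spin": 0}

```text
time: 10.65
tool_pos: [0.5055, 0.1932, 0.1048]
ee_rot: [3.14, 0.001, 3.12]
wrist_force: [-1.8, 4.2, 2.8]
width: 0.0173
```

Call:
play_rows:
  rows:
    - {"linear": [0.02,-0.03,0.2],"spin": 0}
    - {"linear": [0.02,-0.03,0.2],"spin": 0}
    - {"linear": [0.02,-0.03,0.2],"spin": 0}
    - {"linear": [0,0,0],"spin": 0}
    - {"linear": [0,0,0],"spin": 0}

```text
time: 11.07
tool_pos: [0.5052, 0.1922, 0.0986]
ee_rot: [3.14, 0.001, 3.12]
wrist_force: [0.4, 4.6, 1.1]
width: 0.0176
```

Call:
play_rows:
  rows:
    - {"linear": [0,-0.02,0.2],"spin": 0}
    - {"linear": [0,-0.02,0.2],"spin": 0}
    - {"linear": [0,-0.02,0.2],"spin": 0}
    - {"linear": [0,0,0],"spin": 0}
    - {"linear": [0,0,0],"spin": 0}

```text
time: 11.48
tool_pos: [0.5052, 0.1918, 0.0926]
ee_rot: [3.139, 0.001, 3.12]
wrist_force: [0.3, 5.8, 1.3]
width: 0.0173
```

Call:
play_rows:
  rows:
    - {"linear": [0,-0.02,0.15],"spin": 0}
    - {"linear": [0,-0.02,0.1],"spin": 0}
    - {"linear": [0,0,0.1],"spin": 0}
    - {"linear": [0,0,0],"spin": 0}
    - {"linear": [0,0,0],"spin": 0}

```text
time: 11.9
tool_pos: [0.5053, 0.1918, 0.0896]
ee_rot: [3.139, 0.001, 3.12]
wrist_force: [1.0, 6.3, 3.4]
width: 0.0174
```

Call:
play_rows:
  rows:
    - {"linear": [0,0,0.1],"spin": 0}
    - {"linear": [0,0,0.1],"spin": 0}
    - {"linear": [0,0,0],"spin": 0}
    - {"linear": [0,0,0],"spin": 0}

```text
time: 12.23
tool_pos: [0.5054, 0.1918, 0.089]
ee_rot: [3.138, 0.002, 3.12]
wrist_force: [-2.7, 5.9, 7.5]
width: 0.0175
```

Call:
play_rows:
  rows:
    - {"linear": [0,0,0.1],"spin": 0}
    - {"linear": [0,0,0],"spin": 0}
    - {"linear": [0,0,0],"spin": 0}

```text
time: 12.48
tool_pos: [0.5054, 0.1919, 0.089]
ee_rot: [3.138, 0.003, 3.121]
wrist_force: [-4.1, 5.2, 10.9]
width: 0.0175
```

The drift's collar is seated: z held at .089 while the force rose to 10.9 N. I'll relax, release and rise.

Call:
play_rows:
  rows:
    - {"linear": [0,0.04,-0.2],"spin": 0}
    - {"linear": [0,0,0],"spin": 0}

```text
time: 12.65
tool_pos: [0.5053, 0.1918, 0.0891]
ee_rot: [3.139, 0.002, 3.12]
wrist_force: [-1.7, 5.4, 4.3]
width: 0.0175
```

Call:
play_rows:
  rows:
    - {"linear": [0,0,0],"spin": 0}
    - {"linear": [0,0,0],"spin": 0}
    - {"linear": [0,0,0],"spin": 0}
    - {"linear": [0,0,-1],"spin": 0}
    - {"linear": [0,0,-3],"spin": 0}
    - {"linear": [0,0,-3.5],"spin": 0}
    - {"linear": [0,0,-3.5],"spin": 0}
    - {"linear": [-0.5,-3.6,0],"spin": 0}
    - {"linear": [-0.5,-3.6,0],"spin": 0}
    - {"linear": [-0.5,-3.6,0],"spin": 0}
    - {"linear": [-0.5,-3.6,0],"spin": 0}
    - {"linear": [-0.5,-3.6,0],"spin": 0}
  claw: 3.2

```text
time: 13.65
tool_pos: [0.5257, 0.0082, 0.1985]
ee_rot: [-3.14, 0.0, 3.12]
wrist_force: [-0.2, 0.9, 0.9]
width: 0.0319
```

Call:
play_rows:
  rows:
    - {"linear": [-1.1,-3.6,0],"spin": 0}
    - {"linear": [-1.1,-3.6,0],"spin": 0}
    - {"linear": [-1.1,-3.6,0],"spin": 0}
    - {"linear": [-1.1,-3.6,0],"spin": 0}
    - {"linear": [-1.1,-3.6,0],"spin": 0}
    - {"linear": [-1.1,-3.6,0],"spin": 0}
    - {"linear": [0,0,0],"spin": 0}
    - {"linear": [0,0,0],"spin": 0}
  claw: 5

```text
time: 14.32
tool_pos: [0.5867, -0.2093, 0.1971]
ee_rot: [3.141, -0.002, 3.116]
wrist_force: [0.3, 2.1, 0.1]
width: 0.0498
```

```bash
python3 st.py .6205 -.228 .060; python3 - <<'E'
from h import *
out=[]
for n,z in [("top",.062),("scene",.062)]:
    ps=[eyes.snapshot(n) for _ in range(4)]; p=ps[0]
    fr=np.mean([q["frame"] for q in ps],0).astype(np.float32)
    for c,h in [((.503,.14),.09),((.5015,.083),.02)]:
        im=np.clip(rect(p,fr,c,z,h,390),0,255).astype(np.uint8)[...,::-1].copy()
        im[195]//=2; im[:,195]//=2; out.append(im[45:345])
cv2.imwrite("pics/after.png",np.vstack([np.hstack(out[:2]),np.hstack(out[2:])]))
E
```

```text
14.3167 [ 0.5867 -0.2093  0.1971] [ 3.141e+00 -2.000e-03  3.116e+00] [0.3 2.1 0.1] 0.0498 j6 -1.98
tool cm [-3.45 -1.79 13.7 ]
```

View pics/after.png

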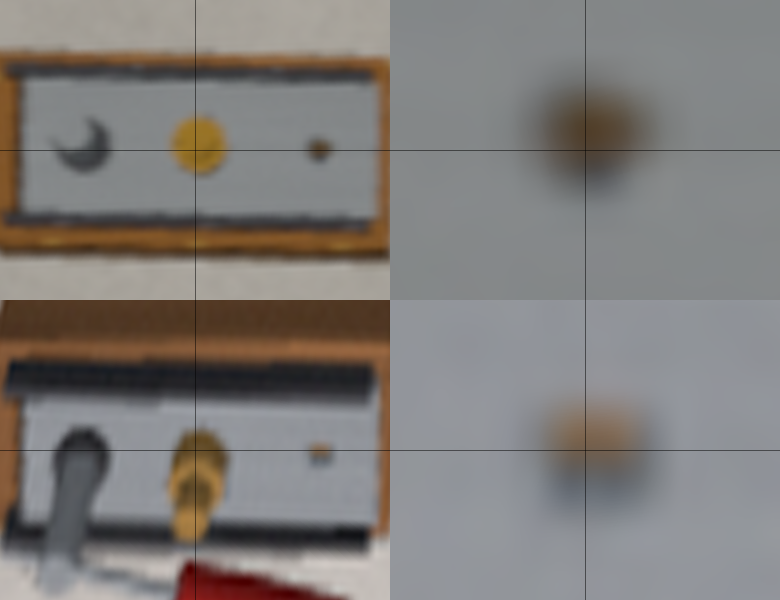

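The drift now stands in the foot with its collar on the plate. The plate has moved about 6 mm in -y, and the bolt hole now looks dark and centred at (.502,.082). Next the bolt.

Call:
play_rows:
  rows:
    - {"linear": [-1.75,-0.9,1],"spin": 0}
    - {"linear": [-1.7,-0.9,2],"spin": 0}
    - {"linear": [0,0,3],"spin": 0}
    - {"linear": [0,0,1],"spin": 0}
    - {"linear": [0,0,0],"spin": 0}
    - {"linear": [0,0,0],"spin": 0}
    - {"linear": [0,0,0],"spin": 0}

```text
time: 15.3
tool_pos: [0.622, -0.2258, 0.13]
ee_rot: [-3.14, 0.003, 3.12]
wrist_force: [-0.1, -1.1, 0.8]
width: 0.0498
```

```bash
python3 st.py .6205 -.228 .060
```

```text
15.3 [ 0.622  -0.2258  0.13  ] [-3.14e+00  3.00e-03  3.12e+00] [-0.1 -1.1  0.8] 0.0498 j6 -1.98
tool cm [ 0.16 -0.22  7.  ]
```

Call:
play_rows:
  rows:
    - {"linear": [0.15,-0.2,0],"spin": 0}
    - {"linear": [0,0,2],"spin": 0}
    - {"linear": [0,0,2],"spin": 0}
    - {"linear": [0,0,2],"spin": 0}
    - {"linear": [0,0,0.9],"spin": 0}
    - {"linear": [0,0,0],"spin": 0}
    - {"linear": [0,0,0],"spin": 0}

```text
time: 15.88
tool_pos: [0.6201, -0.228, 0.0598]
ee_rot: [-3.141, 0.001, 3.12]
wrist_force: [-0.4, -0.1, -0.1]
width: 0.0499
```

Call:
play_rows:
  rows:
    - {"linear": [0,0,0],"spin": 0}
    - {"linear": [0,0,0],"spin": 0}
    - {"linear": [0,0,0],"spin": 0}
    - {"linear": [0,0,0],"spin": 0}
    - {"linear": [0,0,0],"spin": 0}
    - {"linear": [0,0,0],"spin": 0}
  claw: 1

```text
time: 16.38
tool_pos: [0.62, -0.2279, 0.0592]
ee_rot: [-3.141, 0.001, 3.12]
wrist_force: [0.3, -0.4, 1.2]
width: 0.0156
```

Call:
play_rows:
  rows:
    - {"linear": [0,0,-1],"spin": 0}
    - {"linear": [0,0,-2],"spin": 0}
    - {"linear": [0,0,-3],"spin": 0}
    - {"linear": [0,0,-3],"spin": 0}
    - {"linear": [0,0,-2.5],"spin": 0}
    - {"linear": [1.3,3.4,0],"spin": 0}
    - {"linear": [1.3,3.4,0],"spin": 0}
    - {"linear": [1.3,3.4,0],"spin": 0}
    - {"linear": [1.3,3.4,0],"spin": 0}
    - {"linear": [1.3,3.4,0],"spin": 0}
    - {"linear": [1.3,3.4,0],"spin": 0}
    - {"linear": [1.3,3.4,0],"spin": 0}

```text
time: 17.38
tool_pos: [0.533, 0.0136, 0.1746]
ee_rot: [3.141, 0.0, 3.12]
wrist_force: [0.4, 1.1, -0.2]
width: 0.0154
```

Call:
play_rows:
  rows:
    - {"linear": [1.3,3.4,0],"spin": 0}
    - {"linear": [1.3,3.4,0],"spin": 0}
    - {"linear": [0,0,2],"spin": 0}
    - {"linear": [0,0,0],"spin": 0}
    - {"linear": [0,0,0],"spin": 0}
    - {"linear": [0,0,0],"spin": 0}

```text
time: 17.88
tool_pos: [0.5098, 0.08, 0.1545]
ee_rot: [-3.141, 0.0, 3.119]
wrist_force: [0.0, -0.2, -0.9]
width: 0.0153
```

```bash
python3 st.py .502 .0820 .130
```

```text
17.8833 [0.5098 0.08   0.1545] [-3.141  0.     3.119] [ 0.  -0.2 -0.9] 0.0153 j6 -1.5
tool cm [0.78 0.19 2.44]
```

Call:
play_rows:
  rows:
    - {"linear": [0.8,0.2,0],"spin": 0}
    - {"linear": [0,0,1.2],"spin": 0}
    - {"linear": [0,0,1.2],"spin": 0}
    - {"linear": [0,0,0],"spin": 0}
    - {"linear": [0,0,0],"spin": 0}
    - {"linear": [0,0,0],"spin": 0}

```text
time: 18.38
tool_pos: [0.5014, 0.0826, 0.1294]
ee_rot: [3.142, -0.001, 3.12]
wrist_force: [0.5, 0.1, -0.5]
width: 0.0151
```

```bash
python3 st.py .502 .0820 .130; python3 - <<'E'
from h import *
t=robot.get_obs()["tool_pos"]
ps=[eyes.snapshot("scene") for _ in range(4)]; p=ps[0]
fr=np.mean([q["frame"] for q in ps],0).astype(np.float32)
tip=[t[0],t[1],t[2]-.0512]
print(proj(p,[tip,[.502,.0823,.062]]))
u,v=proj(p,tip)[0]; u0,v0=int(u)-20,int(v)-25; print(u0,v0)
cv2.imwrite("pics/tip2.png",cv2.resize(np.clip(fr[v0:v0+40,u0:u0+50],0,255).astype(np.uint8)[...,::-1],(750,600),interpolation=cv2.INTER_CUBIC))
E
```

```text
18.3833 [0.5014 0.0826 0.1294] [ 3.142e+00 -1.000e-03  3.120e+00] [ 0.5  0.1 -0.5] 0.0151 j6 -1.5
tool cm [-0.06 -0.06 -0.06]
[[278.42207531 184.03044231]
 [278.13367833 188.8311959 ]]
258 159
```

View pics/tip2.png

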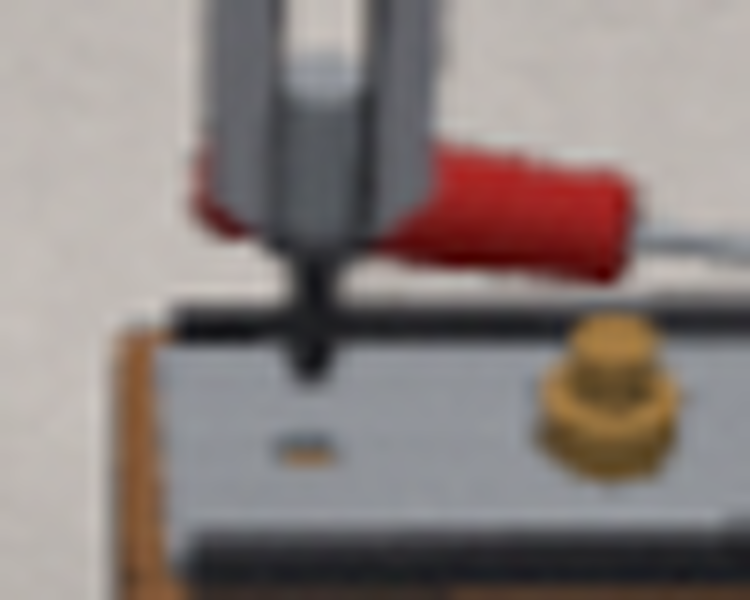

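The bolt tip is at pixel (278.7,184.2) and the hole at (278.4,188.8). Both match the predictions, so it is aligned within a millimetre. I'll descend and feel.

Call:
play_rows:
  rows:
    - {"linear": [0,0,0.7],"spin": 0}
    - {"linear": [0,0,0.7],"spin": 0}
    - {"linear": [0,0,0.2],"spin": 0}
    - {"linear": [0,0,0.2],"spin": 0}
    - {"linear": [0,0,0],"spin": 0}
    - {"linear": [0,0,0],"spin": 0}

```text
time: 19.08
tool_pos: [0.5014, 0.0828, 0.1116]
ee_rot: [3.142, -0.0, 3.12]
wrist_force: [-0.0, -0.7, -0.4]
width: 0.0154
```

Call:
play_rows:
  rows:
    - {"linear": [0,0,0.2],"spin": 0}
    - {"linear": [0,0,0.2],"spin": 0}
    - {"linear": [0,0,0],"spin": 0}
    - {"linear": [0,0,0],"spin": 0}

```text
time: 19.42
tool_pos: [0.5014, 0.0828, 0.1078]
ee_rot: [3.141, -0.0, 3.12]
wrist_force: [-0.2, 1.0, -0.6]
width: 0.0155
```

Call:
play_rows:
  rows:
    - {"linear": [0,0,0.15],"spin": 0}
    - {"linear": [0,0,0.15],"spin": 0}
    - {"linear": [0,0,0.1],"spin": 0}
    - {"linear": [0,0,0],"spin": 0}
    - {"linear": [0,0,0],"spin": 0}

```text
time: 19.83
tool_pos: [0.5014, 0.0829, 0.1037]
ee_rot: [3.142, -0.0, 3.12]
wrist_force: [-0.0, -1.2, -0.2]
width: 0.0155
```

Call:
play_rows:
  rows:
    - {"linear": [0,0,0.15],"spin": 0}
    - {"linear": [0,0,0.15],"spin": 0}
    - {"linear": [0,0,0.15],"spin": 0}
    - {"linear": [0,0,0.15],"spin": 0}
    - {"linear": [0,0,0],"spin": 0}
    - {"linear": [0,0,0],"spin": 0}

```text
time: 20.33
tool_pos: [0.5014, 0.0828, 0.0977]
ee_rot: [3.142, -0.0, 3.12]
wrist_force: [-0.6, -0.2, -1.3]
width: 0.0154
```

Call:
play_rows:
  rows:
    - {"linear": [0,0,0.15],"spin": 0}
    - {"linear": [0,0,0.15],"spin": 0}
    - {"linear": [0,0,0.15],"spin": 0}
    - {"linear": [0,0,0.15],"spin": 0}
    - {"linear": [0,0,0],"spin": 0}
    - {"linear": [0,0,0],"spin": 0}

```text
time: 20.83
tool_pos: [0.5014, 0.0828, 0.0916]
ee_rot: [3.142, -0.0, 3.12]
wrist_force: [0.8, -0.0, -0.8]
width: 0.0158
```

No resistance so far, and about 10 mm remain.

Call:
play_rows:
  rows:
    - {"linear": [0,0,0.2],"spin": 0}
    - {"linear": [0,0,0.2],"spin": 0}
    - {"linear": [0,0,0.2],"spin": 0}
    - {"linear": [0,0,0.2],"spin": 0}
    - {"linear": [0,0,0],"spin": 0}
    - {"linear": [0,0,0],"spin": 0}

```text
time: 21.33
tool_pos: [0.5013, 0.0828, 0.0836]
ee_rot: [3.142, -0.001, 3.12]
wrist_force: [0.2, 0.7, -1.0]
width: 0.0154
```

Call:
play_rows:
  rows:
    - {"linear": [0,0,0.1],"spin": 0}
    - {"linear": [0,0,0.1],"spin": 0}
    - {"linear": [0,0,0.1],"spin": 0}
    - {"linear": [0,0,0],"spin": 0}
    - {"linear": [0,0,0],"spin": 0}

```text
time: 21.75
tool_pos: [0.5017, 0.0829, 0.0812]
ee_rot: [3.142, 0.0, 3.12]
wrist_force: [-1.3, -0.6, 1.0]
width: 0.0151
```

Call:
play_rows:
  rows:
    - {"linear": [0,0,0.1],"spin": 0}
    - {"linear": [0,0,0.1],"spin": 0}
    - {"linear": [0,0,0],"spin": 0}
    - {"linear": [0,0,0],"spin": 0}

```text
time: 22.08
tool_pos: [0.5017, 0.0829, 0.0811]
ee_rot: [3.141, 0.001, 3.12]
wrist_force: [-4.1, 0.4, 10.0]
width: 0.0157
```

The bolt's collar is seated: z stopped at .081 as predicted, with 10 N of push. I'll relax, release and rise.

Call:
play_rows:
  rows:
    - {"linear": [0,0,-0.23],"spin": 0}
    - {"linear": [0,0,0],"spin": 0}

```text
time: 22.25
tool_pos: [0.5019, 0.0829, 0.0816]
ee_rot: [3.141, 0.001, 3.12]
wrist_force: [0.2, 0.2, -0.7]
width: 0.0155
```

Call:
play_rows:
  rows:
    - {"linear": [0,0,0],"spin": 0}
    - {"linear": [0,0,0],"spin": 0}
    - {"linear": [0,0,0],"spin": 0}
    - {"linear": [0,0,-1],"spin": 0}
    - {"linear": [0,0,-3],"spin": 0}
    - {"linear": [0,0,-3.5],"spin": 0}
    - {"linear": [0,0,-3.5],"spin": 0}
    - {"linear": [0.5,-3.6,0],"spin": 0}
    - {"linear": [0.5,-3.6,0],"spin": 0}
    - {"linear": [0.5,-3.6,0],"spin": 0}
    - {"linear": [0.5,-3.6,0],"spin": 0}
    - {"linear": [0,0,0],"spin": 0}
  claw: 3

```text
time: 23.25
tool_pos: [0.4776, -0.0661, 0.192]
ee_rot: [-3.138, 0.001, 3.113]
wrist_force: [-0.5, -0.6, -0.0]
width: 0.0299
```

Call:
play_rows:
  rows:
    - {"linear": [0,-3.6,0],"spin": 0}
    - {"linear": [0,-3.6,0],"spin": 0}
    - {"linear": [0,0,0],"spin": 0}
    - {"linear": [0,0,0],"spin": 0}

```text
time: 23.58
tool_pos: [0.4769, -0.1336, 0.1914]
ee_rot: [3.141, 0.0, 3.117]
wrist_force: [0.3, 0.3, -0.4]
width: 0.0299
```

```bash
python3 st.py; python3 - <<'E'
from h import *
out=[]
for n,b in [("scene",(262,150,76,57)),("top",(172,180,76,57))]:
    fr=np.mean([eyes.snapshot(n)["frame"] for _ in range(4)],0); p=eyes.snapshot(n)
    x,y,w,h=b
    out.append(cv2.resize(fr[y:y+h,x:x+w,::-1].astype(np.uint8),(400,300),interpolation=cv2.INTER_CUBIC))
    print(n,proj(p,[[.5038,.1918,.104],[.502,.0823,.096]])-[x,y])
cv2.imwrite("pics/final.png",np.hstack(out))
E
```

```text
23.5833 [ 0.4769 -0.1336  0.1914] [3.141 0.    3.117] [ 0.3  0.3 -0.4] 0.0299 j6 -1.93
scene [[57.17413115 26.13805649]
 [16.51965968 28.93950905]]
top [[18.62110276 24.02960511]
 [57.28199297 26.17450026]]
```

View pics/final.png

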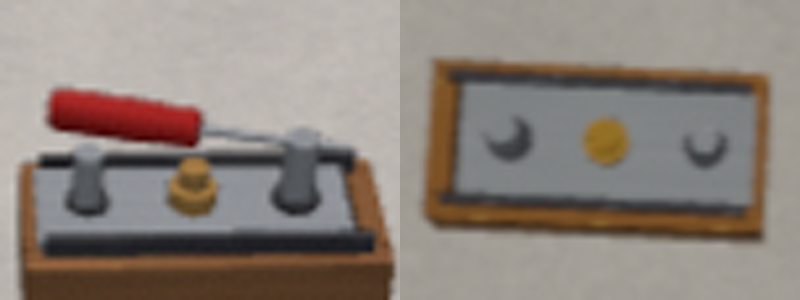

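The final view shows both pins upright with their collars on the plate, at (302,135) and (88,150) where the seated geometry predicts them. The screwdriver is undisturbed and the arm is clear, so I'm handing in.

```bash
python3 -c "
from h import *
print(robot.close_job())"
```

```text
the job is handed in; nothing more can be done
None
```

The drift and then the bolt are both fully home in the foot, and I handed the job in at about 24 s of the 64 s allowed.

- **Direction:** the top camera showed the core holes lying towards -y from the plate's. The side force while feeling with the drift confirmed it.
- **Drift:** following the taper in -y slid the plate about 6 mm. The drift seated at the predicted height with at most 10.9 N of push.
- **Bolt:** it met no resistance going in and seated at the predicted height with 10 N of push.
- **Last checks:** the final pictures show both handle tops where the seated geometry puts them. The arm was clear, and the screwdriver by the foot was where it had been. I did not look again at the other bystanders, but no move went near them.
- **Small doubt:** when I eased off before releasing the bolt, it rose about 0.5 mm with the gripper. It should have dropped back when released, because the fit showed no friction and the picture agrees, but I did not push it down again to check.

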